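Shut the parts drawer and tip the caps into the tote's orange corner

TASK

The open top drawer of the small cabinet is in the way beside the blue tote: push it fully home until it seats against its stop. Then pick the tote up by its wooden handle and tip it so that all three copper caps slide together into its orange corner, ready to be counted, and finish while still holding the tote steady in the air, clearly tilted and well clear of the bench and everything else. Spill nothing and leave the other things on the bench where they are.

Things in the scene. Friction and masses are not known exactly. Their poses are not given: they have to be found in the camera images.
- cab_drawer0 (a joint): top drawer of the small cabinet: how far it stands open, m; 0 = fully home against its stop, grows as it slides out towards the cabinet's front (at most 0.133). It slides with about 2.5 N of friction and stays where it is left, so a bounce or a short push leaves it ajar. It starts 55 to 120 mm open
- cab_drawer0_handle (a point): middle of the top drawer's brass bar handle, on the bar's axis: the bar is horizontal, 90 mm long, parallel to the cabinet's y axis, 11 mm thick, its axis 35 mm in front of the drawer front, 38 mm below the cabinet's top. It moves with the drawer
- cab: dark wood cabinet with two drawers one above the other, fixed to the bench, 200 deep x 180 wide x 170 mm high; stands left or right of the tote. Origin: centre of its underside; -x axis points out of its front (the way the drawers open), so a drawer is shut by pushing along +x; z up. The lower drawer is shut and has the same handle
- tote: blue plastic tote (open tray), 200 (its x) x 150 (its y) x 55 mm high, walls and floor 4 mm, slick inside, 0.42 kg, loose, level on the bench between the cabinet and a wooden block; one corner is orange (rim and floor). Origin: centre of its underside, z up
- tote_handle (a point): centre of the tote's wooden carrying bar, 122 mm above the underside, above the middle of the tray: bar along the tote's y, 18 mm wide (tote's x), 16 mm high, 150 mm long, rigid on two steel uprights at its ends; about 60 mm of free space below it
- tote_corner (a point): inside of the tote's orange corner at the floor, at (-96, -71, 4) mm in the tote's frame
- cap0: loose copper end cap in the tote: disc 28 mm diameter, 12 mm high, with a brass stub 12 mm diameter and 8 mm high on top, 45 g; origin: centre of its underside. It slides on the tote's floor once the slope exceeds 10 to 15 degrees, and along a wall towards the corner with the tote tilted about 30 degrees straight towards that corner
- cap1: loose copper end cap in the tote: disc 28 mm diameter, 12 mm high, with a brass stub 12 mm diameter and 8 mm high on top, 45 g; origin: centre of its underside. It slides on the tote's floor once the slope exceeds 10 to 15 degrees
- cap2: loose copper end cap in the tote: disc 28 mm diameter, 12 mm high, with a brass stub 12 mm diameter and 8 mm high on top, 45 g; origin: centre of its underside. It slides on the tote's floor once the slope exceeds 10 to 15 degrees
- former: fixed wooden block 170 x 170 x 60 mm with a copper chimney on top (165 mm high in all), on the other side of the tote from the cabinet; origin: centre of its underside
- ferrule0: loose copper tube, upright, 36 mm diameter, 75 mm high; origin at the centre of its foot
- ferrule1: loose copper tube, upright, 36 mm diameter, 75 mm high; origin at the centre of its foot
- bottle: white bottle, 56 mm diameter, 160 mm high, loose; origin at the centre of its foot
- hammer: hammer lying on the bench, loose
- driver: screwdriver lying on the bench, loose
- cup: steel cup, 70 mm diameter, 70 mm high, loose; origin at the centre of its foot
Things that resemble listed ones, but are neither listed nor needed, are in the scene too. There is more than one size of the cup; the job needs the smallest.

How it is judged:
By the outcome, as a careful person would: the job done as asked, in the order asked, and still so for the second after the job is handed in, while the arm keeps its last pose, push and grip.
It also fails if it takes over 56 s, if anything falls off the work surface, if the arm or the gripper's body presses on something with over 40 N, if the wrist force passes 120 N, or if a joint passes its speed limit or range.

ROBOT

A 6-joint arm with a two-finger parallel gripper is mounted at the origin on the work surface. World frame = base frame: x ahead of the robot, y to its left, z up, the work surface at z = 0. Lengths are in m, angles in rad, forces in N, time in s.
With the tool pointing down it reaches from about 0.2 to 0.875 m from the base axis. Payload 3.4 kg.
Tool frame: the origin (TCP) lies between the finger pads; the fingertips stand 25 mm ahead of it and the grasp point (between the pads) lies 6 mm ahead of it (r.nose_length is the z of the fingertips in the tool frame, in m); z points along the fingers, x is the direction in which the jaws open and shut, and the axes are right-handed (so a half turn about z gives the same grasp; the last joint's range is limited). The gripper opens to 94 mm and grips with 3 to 60 N. Pads are 16 mm wide; open, the fingers measure 119 mm over their backs; the gripper's body (75 mm by 177 mm) begins 78 mm behind the grasp point.
Start: joints at [1.027, 0.276, 1.505, -0, 1.361, -0.121], TCP at [0.236, 0.524, 0.23] pointing down, gripper open.
Joint ranges: [-2.89, 2.89], [-0.75, 2.08], [0.22, 2.7], [-1.18, 4.32], [0.11, 2.71], [-2.7, 2.7]. Speed limits (rad/s): [2.57, 2.57, 3.14, 3.14, 3.14, 3.14].

INTERFACE

Orientations are given as a unit quaternion [w, x, y, z].
In Python, from plant import r, gripper_to, inverse_kinematics, vision, models, telemetry gives the robot as it stands. Calls block until the motion is done:
- r.move_to(position, orientation): joint-space move of the TCP to a pose.
- r.move_l(position, rot=None, vel=0.15, guard=None): straight line of the TCP; rot=None keeps the orientation; vel is the mean speed in m/s. With guard (N) it stops when the force on the tool has changed by that much, and returns True; else False.
- r.movej(angles): joint-space move.
- gripper_to(opening, f_grip=None): finger opening in m; f_grip is the grip in N (None keeps the last); returns when the fingers have stopped.
- r.hold(seconds).
- inverse_kinematics(position, orientation): joint angles nearest the present ones, or None.
- vision.snapshot(name): name is "scene" or "top"; returns the picture (420x560x3 uint8, red, green, blue); there is no depth.
- vision.get_calibration(name): a dict with "fx", "fy", "cx", "cy" (pixels), "position" and "orientation" of the camera in the world. Camera axes: x right, y down, z forward; pixel columns grow to the right and rows downward; lengths in m; the calibration is good to about 2 mm. A picture is of the moment at which its call begins. get_calibration takes no time and is no camera call.
A pose or a line that the arm cannot do raises r.PlanningError and nothing moves.
- r.sign_off(): hands the job in, once; it reports no verdict.
Trained networks look in the newest picture that a camera, given by its name, has taken for a name from the list of things; names that differ only in an ending like _2 or _b are one class to them, and where a whole thing is asked for, a point or a joint stands for the part that bears it (a point fixed in the world has none). Each returns a list of dicts, best first, with "score" (0 to 1); they miss things now and then, are a little off and sometimes report something else, mostly with a low value. They report only what shows in the picture. A call takes as long as a camera call. They do not tell look-alikes from the thing itself.
- models.boxes_of(thing, camera): "at" ([x, y, z] in m, in world coordinates, good to about 4 mm: the middle of the surface that is visible of it).
- models.regions_of(thing, camera): "pixels" (420x560 bool, what is visible of it).
- models.mark_of(thing, camera): "at" ([x, y, z] in m, in world coordinates, good to about 4 mm: a listed point, or the origin of a listed thing).
Readings, each from a call of its own:
- telemetry.current_t(): time.
- telemetry.current_joints(): joint angles.
- telemetry.current_dq(): joint speeds.
- telemetry.current_joint_efforts(): joint torques, N m.
- telemetry.current_ee_pos(): TCP position.
- telemetry.current_tool_rot(): TCP orientation.
- telemetry.current_wrist_force(): force on the tool from outside, world axes, zero at the start.
- telemetry.current_torque(): the same for the moment, N m.
- telemetry.current_opening(): finger opening in m.
Only numpy, scipy, OpenCV 4.12 (cv2) and the standard library are available. Lean on these libraries where they do the work, as an engineer would, in place of code of your own. Each camera call takes 0.05 s, during which the arm holds its last target.

## Working session

There is one attempt and no reset: what is moved stays moved. The work goes in short steps, each a Python script; the robot and the scene stay as the last script left them, time stands still between calls to the robot, and variables do not carry over. Pictures are saved under pics/ and viewed, and the job is handed in when it is done.

```bash
mkdir -p pics; ls
python3 - <<'E'
from plant import r, gripper_to, inverse_kinematics, vision, models, telemetry
import cv2
for n in("scene","top"):
    cv2.imwrite(f"pics/a_{n}.png",vision.snapshot(n)[:,:,::-1])
    for t in("cab","cab_drawer0_handle","tote","tote_handle","tote_corner","cap0","former"):
        print(n,t,[(round(d['score'],2),[round(float(v),3) for v in d['at']]) for d in models.mark_of(t,n)[:4]])
    c=vision.get_calibration(n);print(c)
print(telemetry.current_t(),telemetry.current_tool_rot(),r.nose_length)
E
```

```text
pics
scene cab [(0.95, [0.626, -0.341, 0.001])]
scene cab_drawer0_handle [(0.71, [0.407, -0.324, 0.131]), (0.58, [0.761, -0.115, 0.001])]
scene tote [(0.97, [0.575, -0.059, 0.002])]
scene tote_handle [(0.77, [0.578, -0.059, 0.122])]
scene tote_corner [(0.81, [0.457, -0.054, 0.006])]
scene cap0 [(0.46, [0.459, -0.051, 0.007]), (0.41, [0.619, -0.056, 0.001])]
scene former [(0.92, [0.626, 0.306, 0.002])]
{'fx': 381.1254405315792, 'fy': 381.1254405315792, 'cx': 281.9194009465281, 'cy': 209.48425254162294, 'position': array([ 1.42745283, -0.228162  ,  0.81256462]), 'orientation': array([-0.35169944,  0.70427442,  0.55763761, -0.26333504])}
top cab [(0.58, [0.62, -0.116, 0.004]), (0.41, [0.652, -0.082, 0.006])]
top cab_drawer0_handle []
top tote [(0.91, [0.573, -0.055, -0.001]), (0.44, [0.619, -0.115, 0.005])]
top tote_handle [(0.89, [0.581, -0.053, 0.117])]
top tote_corner [(0.97, [0.455, -0.055, 0.005])]
top cap0 [(0.53, [0.616, -0.115, 0.005]), (0.48, [0.651, -0.079, 0.007]), (0.39, [0.412, -0.323, 0.132])]
top former [(0.87, [0.621, 0.312, 0.003])]
{'fx': 400.47403849170973, 'fy': 400.47403849170973, 'cx': 281.4260229317791, 'cy': 211.53587449615472, 'position': array([0.30746512, 0.02002333, 1.11012912]), 'orientation': array([ 0.07672565, -0.69683366,  0.70853315, -0.08072673])}
0.8 [-2.56240391e-05  8.39739899e-01  5.42988855e-01  7.02340177e-05] 0.025
```

View pics/a_scene.png

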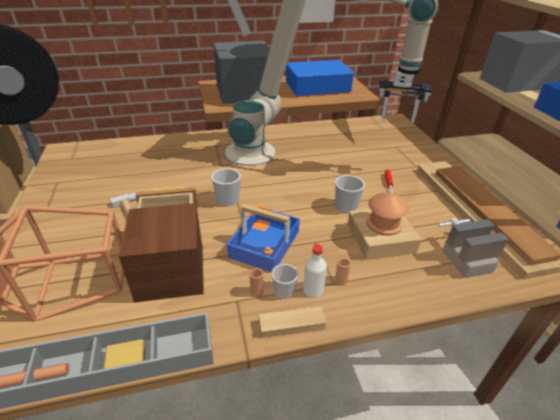

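View pics/a_top.png

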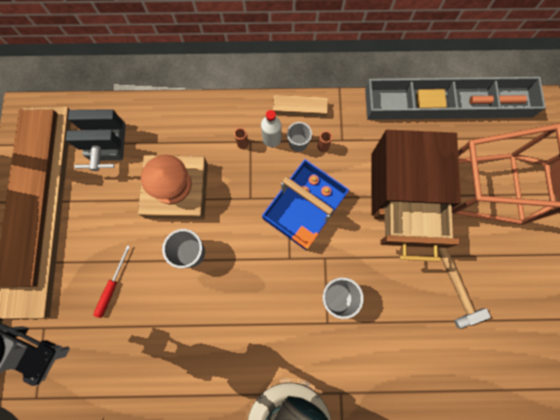

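The top view shows the tote at about (306,205) with its orange corner at (306,236). The cabinet is at (417,170), and its open drawer and brass bar are at (421,252). I'll zoom in.

Run:
```python
import cv2,numpy as np
a=cv2.imread("pics/a_top.png");b=cv2.imread("pics/a_scene.png")
f=lambda i,x0,x1,y0,y1:cv2.resize(i[y0:y1,x0:x1],(400,400),interpolation=cv2.INTER_CUBIC)
cv2.imwrite("pics/crop.png",np.hstack([f(a,256,356,155,255),f(a,360,500,120,260)]))
cv2.imwrite("pics/crop2.png",np.hstack([f(b,215,315,185,285),f(b,100,220,180,300)]))
```

```text
(no output)
```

View pics/crop.png

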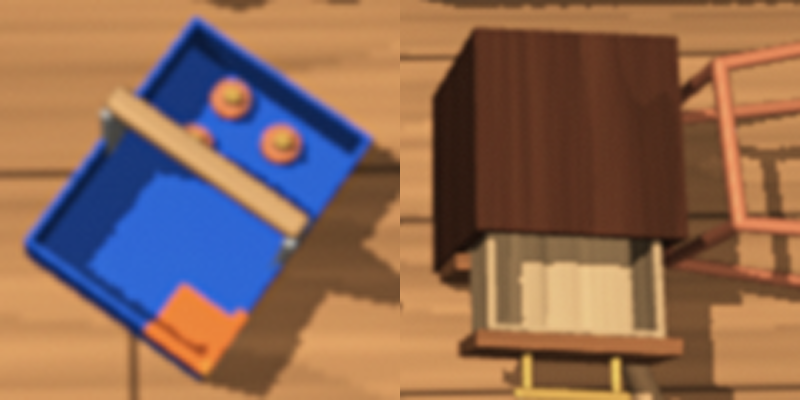

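View pics/crop2.png

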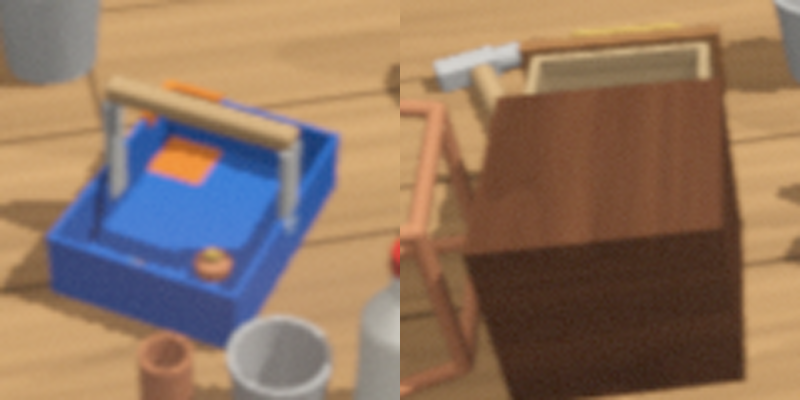

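```bash
cat > h.py <<'E'
from plant import r, gripper_to, inverse_kinematics, vision, models, telemetry
import numpy as np, cv2
from scipy.spatial.transform import Rotation as R
def q2R(q): return R.from_quat([q[1],q[2],q[3],q[0]])
def R2q(Q):
    x,y,z,w=Q.as_quat(); return np.array([w,x,y,z])
def proj(P,n):
    c=vision.get_calibration(n); p=q2R(c['orientation']).inv().apply(np.atleast_2d(P)-c['position'])
    return np.c_[c['fx']*p[:,0]/p[:,2]+c['cx'],c['fy']*p[:,1]/p[:,2]+c['cy']]
def ray(uv,n,z):
    c=vision.get_calibration(n); uv=np.atleast_2d(uv)
    d=q2R(c['orientation']).apply(np.c_[(uv[:,0]-c['cx'])/c['fx'],(uv[:,1]-c['cy'])/c['fy'],np.ones(len(uv))])
    return c['position']+d*((z-c['position'][2])/d[:,2])[:,None]
def down(phi): # tool down, jaw axis at world angle phi
    x=np.array([np.cos(phi),np.sin(phi),0]); z=np.array([0,0,-1.]); return R.from_matrix(np.c_[x,np.cross(z,x),z])
E
python3 - <<'E'
from h import *
np.set_printoptions(precision=3,suppress=True)
C=lambda c:[256+c[0]/4,155+c[1]/4]
P=ray([C(c) for c in[(197,18),(372,138),(205,378),(27,248)]],"top",.055);print(P,P.mean(0))
for a,b in((0,1),(1,2),(2,3),(3,0)): 
    d=P[b]-P[a];print(np.linalg.norm(d),np.degrees(np.arctan2(d[1],d[0])))
B=ray([C((115,95)),C((303,230))],"top",.13);print('bar',B.mean(0));d=B[0]-B[1];print(np.degrees(np.arctan2(d[1],d[0])),np.linalg.norm(d))
D=lambda c:[360+c[0]*.35,120+c[1]*.35]
P=ray([D(c) for c in[(475,232),(475,28),(677,38),(686,238)]],"top",.17) if 0 else ray([D((c[0]-400,c[1])) for c in[(475,232),(475,28),(677,38),(686,238)]],"top",.17)
print('cab',P,P.mean(0))
for a,b in((0,1),(1,2),(2,3),(3,0)):
    d=P[b]-P[a];print(np.linalg.norm(d),np.degrees(np.arctan2(d[1],d[0])))
print('hnd',ray([D((116,393)),D((258,393))],"top",.132))
E
```

```text
[[ 0.694 -0.057  0.055]
 [ 0.606 -0.174  0.055]
 [ 0.443 -0.055  0.055]
 [ 0.533  0.062  0.055]] [ 0.569 -0.056  0.055]
0.14690941919888495 -127.10492928548085
0.20204651106384441 143.7469151682268
0.14756886195282778 52.51245317052201
0.2010524401127829 -36.435879185815566
bar [ 0.57  -0.056  0.13 ]
52.14811086642506 0.14724496904985906
cab [[ 0.542 -0.242  0.17 ]
 [ 0.728 -0.256  0.17 ]
 [ 0.716 -0.433  0.17 ]
 [ 0.534 -0.42   0.17 ]] [ 0.63  -0.338  0.17 ]
0.18641981454338832 -4.296996209630377
0.17828413533083126 -93.9336590964019
0.18226763600332235 175.86452262371174
0.17887241655392136 87.39563283352882
hnd [[ 0.409 -0.277  0.132]
 [ 0.407 -0.398  0.132]]
```

Run:
```python
from h import *
np.set_printoptions(precision=3,suppress=True)
yaw=np.radians(-4.2); cab=np.array([.628,-.340,0])
ex=np.array([np.cos(yaw),np.sin(yaw),0])
W=lambda x,z: cab+ex*x+np.array([0,0,z])
best=None
for k in(0,1):
    Q=R2q(down(yaw+np.pi/2+k*np.pi)); q=inverse_kinematics(W(-.285,.143),Q); print(k,q)
    if q is not None:
        m=abs(q[5])
        if best is None or m<best[0]: best=(m,Q)
Q=best[1]
gripper_to(0.0)
r.move_to(W(-.285,.30),Q)
r.move_l(W(-.285,.143),vel=.2)
f0=telemetry.current_wrist_force();print(f0)
g=r.move_l(W(-.10,.143),vel=.05,guard=14)
p=telemetry.current_ee_pos();print(g,p,(p-cab)@ex,telemetry.current_wrist_force()-f0,telemetry.current_t())
r.hold(.3)
p=telemetry.current_ee_pos();print(p,(p-cab)@ex,telemetry.current_wrist_force()-f0)
for n in("scene","top"): cv2.imwrite(f"pics/b_{n}.png",vision.snapshot(n)[:,:,::-1])
```

```text
0 [-0.897  0.188  1.86  -0.     1.094 -2.394]
1 [-0.897  0.188  1.86  -0.     1.094  0.747]
[0.306 0.53  0.808]
True [ 0.477 -0.328  0.142] -0.1516031904781397 [-1.296 -0.086 -1.518] 8.575
[ 0.475 -0.327  0.142] -0.1533416789382332 [ 0.322 -0.494 -0.615]
```

View pics/b_top.png

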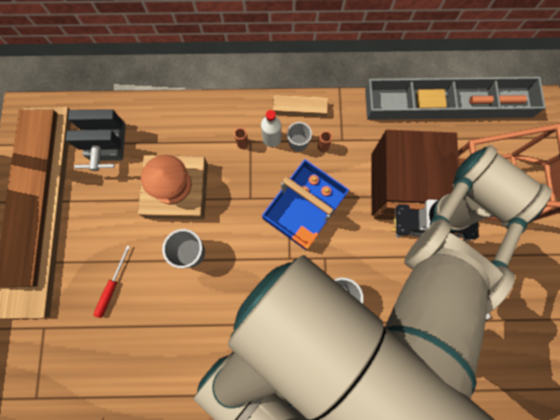

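View pics/b_scene.png

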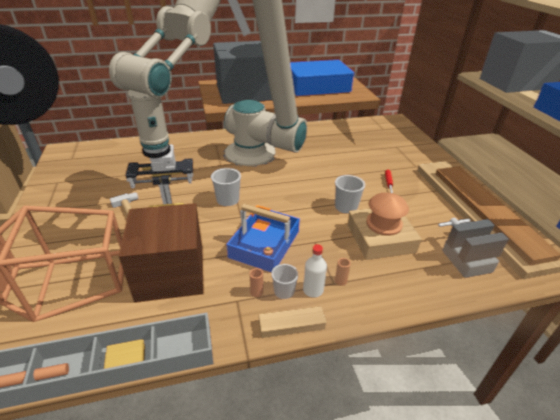

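The drawer looks nearly home, with the gripper at (165,185) in the scene view. The guard stop may have let it rebound, so I'll press again slowly.

Run:
```python
from h import *
np.set_printoptions(precision=4,suppress=True)
yaw=np.radians(-4.2); cab=np.array([.628,-.340,0])
ex=np.array([np.cos(yaw),np.sin(yaw),0])
for i in range(16):
    p=telemetry.current_ee_pos()
    t=cab+ex*(-.1533+.0008*(i+1)); t[1]=p[1]+0*t[1]; t[2]=.143
    g=r.move_l(t,vel=.02,guard=25)
    p=telemetry.current_ee_pos(); f=telemetry.current_wrist_force()-[.306,.53,.808]
    print(g,(p-cab)@ex,f)
    if g or f[0]<-15: break
r.hold(.3);p=telemetry.current_ee_pos();print((p-cab)@ex,telemetry.current_wrist_force())
print(telemetry.current_t())
```

```text
False -0.15245950295267086 [-0.3462 -0.3437  0.4514]
False -0.15180606651804598 [-0.1492  0.0085 -0.8274]
False -0.15148269185670468 [-1.2696 -1.0636 -0.6314]
False -0.1513492076076756 [-4.5516 -1.3266  1.1166]
False -0.15129216719593439 [-6.8867 -0.9415  2.6673]
False -0.1512402847570576 [-8.812  -1.7373  3.5512]
False -0.15116665363769777 [-10.3775  -1.7027   3.6791]
False -0.1511489520455245 [-11.7547  -2.242    4.7465]
False -0.15109560952551254 [-13.2996  -1.4673   5.3336]
False -0.1510479629777904 [-14.366   -2.1809   6.526 ]
False -0.15099461374141515 [-16.5547  -2.0712   7.2346]
-0.15101791982793955 [-14.8908  -2.3489   7.4524]
12.025
```

It hit a hard stop at 16 N, well above the 2.5 N of friction, so the drawer is seated. I'll retract, check it, and move on to the tote.

Run:
```python
from h import *
np.set_printoptions(precision=3,suppress=True)
yaw=np.radians(-4.2); cab=np.array([.628,-.340,0])
ex=np.array([np.cos(yaw),np.sin(yaw),0])
p=telemetry.current_ee_pos()
r.move_l(p-ex*.05,vel=.08)
r.move_l(p-ex*.05+[0,0,.16],vel=.3)
ty=np.radians(-37.2); T=np.array([.571,-.057,0])
best=None
for k in(0,1,-1):
    D=down(ty+k*np.pi); q=inverse_kinematics(T+[0,0,.128],R2q(D))
    tilt=R.from_rotvec(np.radians(38)*np.array([0,-1.,0]))
    q2=inverse_kinematics(np.array([.50,-.03,.40]),R2q(tilt*D))
    print(k,q,q2)
    if q is not None and q2 is not None:
        m=max(abs(q[5]),abs(q2[5]))
        if best is None or m<best[0]: best=(m,R2q(D))
gripper_to(.07,20)
r.move_to(T+[0,0,.25],best[1])
for n in("scene","top"):
    cv2.imwrite(f"pics/c_{n}.png",vision.snapshot(n)[:,:,::-1])
    for t in ("cab_drawer0_handle","tote_handle","tote","tote_corner"): print(n,t,[(round(d['score'],2),d['at']) for d in models.mark_of(t,n)[:2]])
print(telemetry.current_t())
```

```text
0 [-0.221  0.349  1.666 -0.     1.127  0.429] [-0.362 -0.246  1.815  0.27   0.959  0.202]
1 None None
-1 None None
scene cab_drawer0_handle [(0.44, [0.4892, -0.3304, 0.1333])]
scene tote_handle [(0.84, [0.578, -0.058, 0.1235]), (0.68, [0.7552, -0.1124, 0.002])]
scene tote [(0.77, [0.5762, -0.0599, -0.0001]), (0.19, [0.6165, -0.0567, 0.0017])]
scene tote_corner [(0.64, [0.4585, -0.0504, 0.0074])]
top cab_drawer0_handle [(0.79, [0.4945, -0.3311, 0.1333]), (0.53, [0.5739, -0.0553, -0.0026])]
top tote_handle [(0.59, [0.5773, -0.0542, 0.1203])]
top tote [(0.78, [0.576, -0.059, -0.0015])]
top tote_corner []
16.3917
```

View pics/c_top.png

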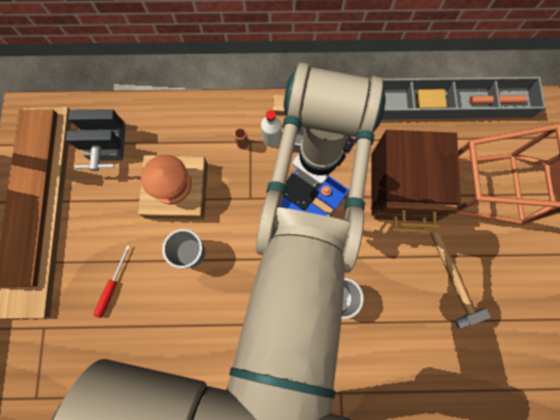

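View pics/c_scene.png

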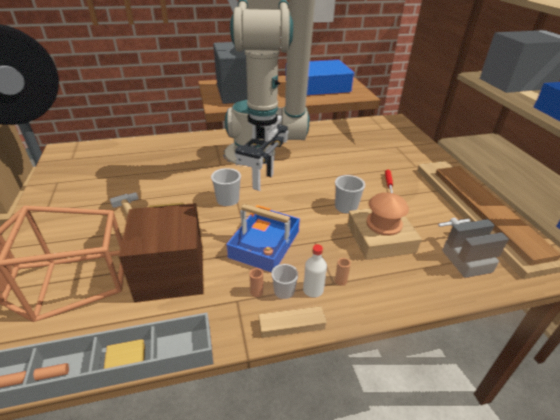

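The handle reads (0.492,-0.331), which puts it 135 mm in front of the cabinet centre, so the drawer is home. Next is the grasp and lift.

Run:
```python
from h import *
np.set_printoptions(precision=3,suppress=True)
H=np.array([.5745,-.0565,.128])
f0=telemetry.current_wrist_force()
p=telemetry.current_ee_pos()
print(r.move_l(H,vel=.12,guard=15))
gripper_to(0.0,60); print(telemetry.current_opening(),telemetry.current_ee_pos(),telemetry.current_wrist_force()-f0)
r.move_l(H+[0,0,.04],vel=.08)
r.hold(.2)
print(telemetry.current_opening(),telemetry.current_wrist_force()-f0,telemetry.current_t())
r.move_l([.53,-.045,.40],vel=.16)
print(telemetry.current_opening(),telemetry.current_wrist_force()-f0,telemetry.current_torque(),telemetry.current_t())
cv2.imwrite("pics/d_scene.png",vision.snapshot("scene")[:,:,::-1])
```

```text
False
0.017178203825066476 [ 0.574 -0.056  0.128] [0.163 0.61  0.451]
0.017575885228702303 [ 0.648  0.155 -4.751] 19.2667
0.017323456733814174 [ 1.839  0.224 -5.116] [-0.052  0.132 -0.02 ] 20.8917
```

View pics/d_scene.png

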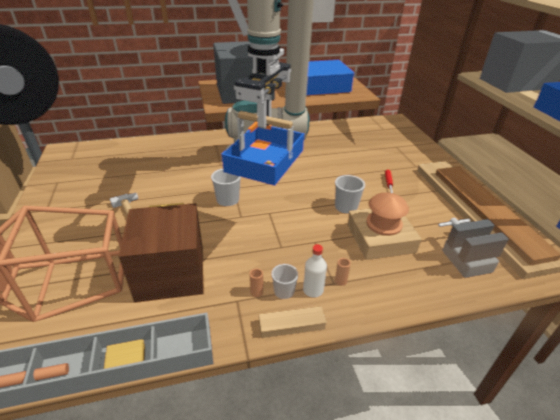

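```bash
cat >> h.py <<'E'
TY=np.radians(-37.2)
def tilted(deg,off=0):
    a=np.radians(179.3+off); d=np.array([np.cos(a),np.sin(a),0])
    return R2q(R.from_rotvec(np.radians(deg)*np.cross(d,[0,0,-1.]))*down(TY))
def looks(tag):
    for n in("scene","top"):
        cv2.imwrite(f"pics/{tag}_{n}.png",vision.snapshot(n)[:,:,::-1])
    a=cv2.imread(f"pics/{tag}_scene.png")
    return a
E
python3 - <<'E'
from h import *
np.set_printoptions(precision=3,suppress=True)
P=np.array([.53,-.045,.40])
for d in (12,24,35):
    r.move_l(P,tilted(d),vel=.1)
    print(d,telemetry.current_t(),telemetry.current_ee_pos())
r.hold(.8); looks("e")
print(telemetry.current_opening(),telemetry.current_wrist_force(),telemetry.current_torque(),telemetry.current_t(),telemetry.current_joints())
a=cv2.imread("pics/e_scene.png");b=cv2.imread("pics/e_top.png")
f=lambda i,x0,x1,y0,y1:cv2.resize(i[y0:y1,x0:x1],(400,400),interpolation=cv2.INTER_CUBIC)
cv2.imwrite("pics/e_c.png",np.hstack([f(a,210,310,90,190),f(b,230,370,140,280)]))
E
```

```text
12 21.3 [ 0.528 -0.045  0.4  ]
24 21.6583 [ 0.529 -0.045  0.399]
35 22.0 [ 0.53  -0.045  0.399]
0.017407014884335246 [-0.29   0.334 -5.238] [-0.088  1.118 -0.028] 22.9 [-0.348 -0.169  1.735  0.226  1.003  0.236]
```

View pics/e_c.png

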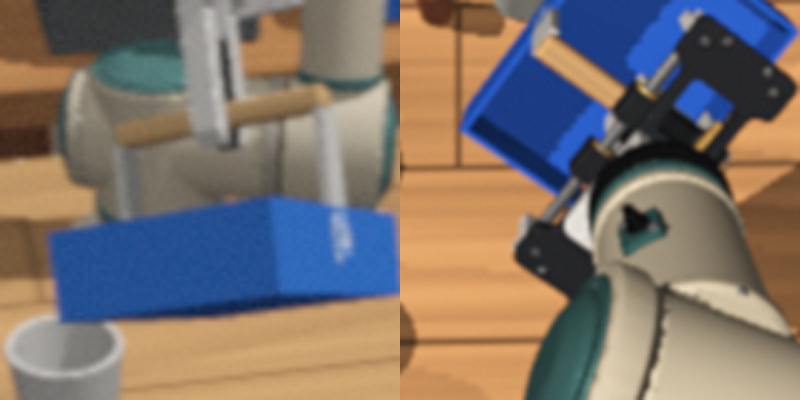

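View pics/e_scene.png

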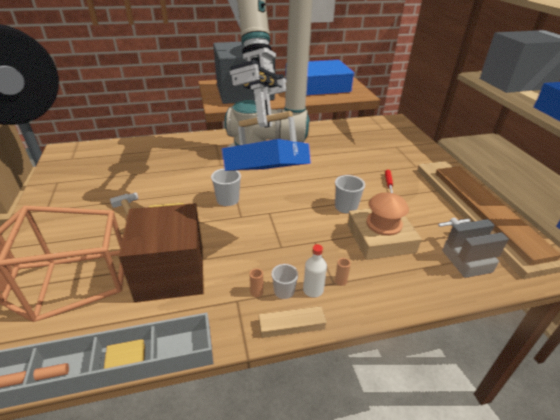

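Inside view is hidden by the tote's own wall. I'll swing the tilt direction a little each way so the caps run along both walls. Then I'll level to about 8°, below the sliding slope, and look in.

Run:
```python
from h import *
np.set_printoptions(precision=3,suppress=True)
P=np.array([.53,-.045,.40])
for d,o in ((36,22),(36,-22),(36,0)):
    r.move_l(P,tilted(d,o),vel=.1); r.hold(.4)
    print(d,o,telemetry.current_t(),telemetry.current_torque())
r.move_l(P,tilted(20),vel=.1); r.move_l([.56,-.045,.36],tilted(7),vel=.1);r.hold(.3)
looks("f");print(telemetry.current_t())
for n in("scene","top"):
  for t in ("cap0","tote_corner"): print(n,t,[(round(d['score'],2),d['at']) for d in models.mark_of(t,n)[:5]])
a=cv2.imread("pics/f_scene.png");b=cv2.imread("pics/f_top.png")
f=lambda i,x0,x1,y0,y1:cv2.resize(i[y0:y1,x0:x1],(400,400),interpolation=cv2.INTER_CUBIC)
cv2.imwrite("pics/f_c.png",np.hstack([f(a,210,310,100,200),f(b,230,370,120,260)]))
```

```text
36 22 23.7333 [-0.463  1.08  -0.015]
36 -22 24.9833 [0.34  1.065 0.029]
36 0 25.9 [-0.049  1.154  0.041]
27.3833
scene cap0 [(0.46, [0.4762, -0.0453, 0.2247]), (0.41, [0.5014, -0.061, 0.2248]), (0.38, [0.4923, -0.019, 0.2287])]
scene tote_corner [(0.98, [0.4606, -0.041, 0.2244])]
top cap0 [(0.63, [0.4932, -0.0201, 0.2298]), (0.55, [0.5038, -0.0554, 0.23]), (0.48, [0.4764, -0.0393, 0.2265])]
top tote_corner [(0.88, [0.4562, -0.0427, 0.2261]), (0.72, [0.5798, -0.046, 0.2324]), (0.63, [0.5003, -0.0551, 0.2305])]
```

View pics/f_c.png

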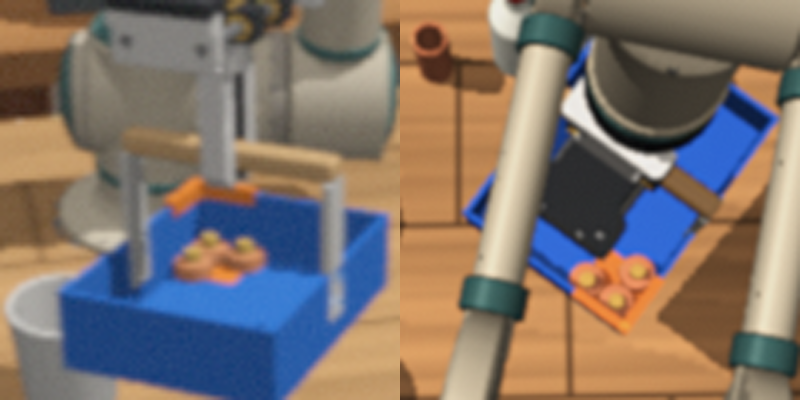

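All three caps sit together in the orange corner: about (615,280) in the right crop and (215,255) in the left one. I'll tilt again, raise, steady, check and hand in.

Run:
```python
from h import *
np.set_printoptions(precision=3,suppress=True)
P=np.array([.54,-.045,.42])
r.move_l(P,tilted(20),vel=.08); r.move_l(P,tilted(34),vel=.08); r.hold(1.0)
looks("g")
print(telemetry.current_t(),telemetry.current_opening(),telemetry.current_wrist_force(),telemetry.current_torque(),abs(telemetry.current_dq()).max())
for n in("scene","top"):
  for t in ("cap0","tote_corner","tote","tote_handle","cab_drawer0_handle"): print(n,t,[(round(d['score'],2),d['at']) for d in models.mark_of(t,n)[:4]])
a=cv2.imread("pics/g_scene.png");b=cv2.imread("pics/g_top.png")
f=lambda i:cv2.resize(i,(400,300))
cv2.imwrite("pics/g_c.png",np.hstack([f(a),f(b)]))
```

```text
30.0167 0.017412371485036746 [-0.136 -0.147 -6.313] [-0.034  1.056 -0.018] 0.0012011214506948266
scene cap0 []
scene tote_corner [(0.83, [0.513, -0.0429, 0.2536])]
scene tote [(0.72, [0.6148, -0.0484, 0.313])]
scene tote_handle [(0.81, [0.5444, -0.0485, 0.4156])]
scene cab_drawer0_handle [(0.45, [0.4907, -0.3306, 0.1312])]
top cap0 []
top tote_corner []
top tote [(0.56, [0.6119, -0.0497, 0.3111])]
top tote_handle [(0.93, [0.5443, -0.0418, 0.4123])]
top cab_drawer0_handle [(0.73, [0.4946, -0.3326, 0.1316])]
```

View pics/g_c.png

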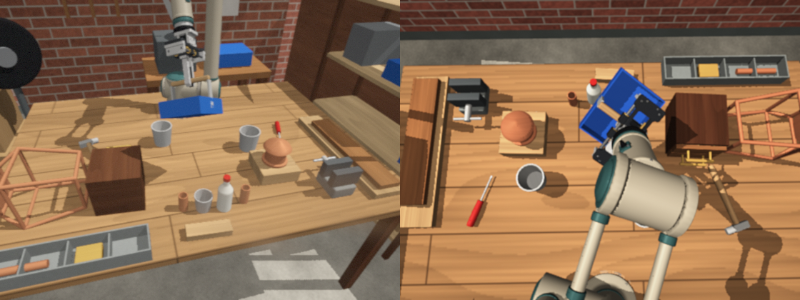

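The left view shows the tote held tilted at (190,107) with everything else in place. The drawer handle is still at the home position.

```bash
python3 -c "
from plant import r
r.sign_off()"
```

```text
the job is handed in; nothing more can be done
```

I shut the drawer, picked up the tote by its wooden handle, and tipped it so all three caps slid together into the orange corner. I handed in at about 30 s with the tote still held in the air, tilted about 34°.

- **Drawer:** I pushed the brass bar in until it met a hard stop at about 16 N, well above the 2.5 N of friction. In the last pictures the handle is still about 135 mm in front of the cabinet centre, which is fully home.
- **Caps:** I swung the tilt a little each way to run them along both walls. Then I levelled the tote to 7° and looked in. Both cameras showed all three clustered in the corner, the nearest about 16–20 mm from its point and the other two about 40–45 mm.
- **Final hold:** The bar is at about 0.42 m and the corner, the tote's lowest part, at about 0.25 m. The grip opening was stable at 17.4 mm, the joints were still, and nothing else had visibly moved on the bench.

Two checks were weaker than I would like:
- **Caps at the end:** they cannot be seen in the final pose because the tote and gripper hide them. Their position there rests on the view at 7°.
- **Vertical force:** it read 6.3 N at the end against 5.1–5.2 N earlier. I put this down to sensor noise or offset, as nothing was touching the tote in the pictures.

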